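# Dock the dimmer puck in its charging tray

### The arm

A 6-joint arm with a two-finger parallel gripper is mounted at the origin on the work surface. World frame = base frame: x ahead of the robot, y to its left, z up, the work surface at z = 0. Lengths are in m, angles in rad, forces in N, time in s.
With the tool pointing down it reaches from about 0.25 to 0.775 m from the base axis. Payload 4 kg.
Tool frame: the origin (TCP) lies on the centre line of the jaws, within the pads' length; the fingertips stand 8 mm ahead of it and the grasp point (between the pads) lies 11 mm behind it; y points along the fingers, x is the direction in which the jaws open and shut, and the axes are right-handed (so a half turn about y gives the same grasp; the last joint's range is limited). The gripper opens to 94 mm and grips with 3 to 60 N. Pads are 16 mm wide; open, the fingers measure 119 mm over their backs; the gripper's body (75 mm by 177 mm) begins 78 mm behind the grasp point.
Start: joints at [-1.226, 0.087, 1.371, -0, 1.684, -0.103], TCP at [0.238, -0.496, 0.214] pointing down, gripper open.
Joint ranges: [-3.1, 3.1], [-0.76, 2.03], [0.27, 2.55], [-1.08, 4.22], [0.17, 2.65], [-2.57, 2.57]. Speed limits (rad/s): [2.79, 2.79, 3.14, 3.14, 3.14, 3.14].

### API

Orientations are given as [roll, pitch, yaw] about the fixed x, y, z axes, in that order (R = Rz(yaw) Ry(pitch) Rx(roll)).
In Python, from bench import robot gives the robot as it stands.
- The arm moves only by the tool step_arm, never from a script. Its argument "commands" is a list of rows, each an object with "xyz": the shift along the world's x, y, z in m, a list of three; "twist": the turn, a rotation vector about the world's x, y, z in degrees, a list of three. In form: [{"xyz": [tx, ty, tz], "twist": [ax, ay, az]}, ...]. A call has 1 to 12 rows; each row is the pose to reach, as a shift and turn from the pose commanded when the call began; what a row does not reach only later rows make up. A row lasts 1/12 s, in which the tool goes at most 41.7 mm and 7.16 degrees, less where a joint would pass 70% of its speed; a pose out of reach is approached as far as the arm can. A call with a gripper value outside its range is refused whole. "fingers" is the closure in counts, from 0 (fully open) to 255 (shut), set as the call begins (left out, the last holds). The fingers move at their own pace and stop on an object; the grip force is fixed at half the most. Time passes only in rows, so rows that repeat a pose let the fingers close. It gives the time, the measured TCP pose, the force and the opening at its end, in the units of the state.
- robot.get_obs(): the state, without advancing time (a new reading comes with each control period).
- robot.snapshot(name): name is "scene" or "side" or "wrist"; returns (picture, depth): 480x640x3 uint8, red, green, blue; 480x640 float32, m along the optical axis (not along the pixel's ray), 0 where there is no reading.
- robot.camera_info(name): a dict with "fx", "fy", "cx", "cy" (pixels), "R" (3x3) and "t" (3): a world point X has camera coordinates R X + t. Camera axes: x right, y down, z forward; pixel columns grow to the right and rows downward; lengths in m; the calibration is good to about 2 mm. A picture is of the moment at which its call begins: read the wrist's pose just before it. camera_info takes no time and is no camera call; for the wrist camera it gives the pose at the moment of the call.
- robot.close_job(): hands the job in, once; it reports no verdict.
The state is a dict: "time": time; "joint_positions": joint angles; "qvel": joint speeds; "joint_torque": joint torques, N m; "tool_pos": TCP position; "ee_rot": TCP orientation; "wrist_force": force on the tool from outside, world axes, zero at the start; "wrist_torque": the same for the moment, N m; "width": finger opening in m.
Only numpy, scipy, OpenCV 4.12 (cv2) and the standard library are available. Lean on these libraries where they do the work, as an engineer would, in place of code of your own. Each camera call takes 0.05 s, during which the arm holds its last target.

### The job

On the display counter, nudge the loose orange dimmer puck flat across the charging tray with your fingertips until it drops over the edge of the round cell and lies fully home in it; slide it without flicking it, never lift it, and never let it fall off the tray. Only then press the blue pairing button on the tray fully down with a fingertip and let it go. Leave the amber jar on the tray and all the other goods on the counter where they are.

Things in the scene. Friction and masses are not known exactly. Their poses are not given: they have to be found in the camera images.
- tray: White rectangular charging tray fixed to the counter, 220 mm (its x) by 380 mm (its y), flat deck 22 mm above the counter. Origin at the centre of its underside, z up. It carries a round cell (recess) in the middle of its deck and a blue button near the edge on its +x side.
- cell (a point): Centre of the mouth of the round cell, at deck height (22 mm above the counter). The cell is 87 mm across and 8 mm deep with a flat black floor with a brass dot and a slightly chamfered edge. Axes as the tray's.
- puck: Loose orange puck (dimmer) with a white dot in the middle of its top: 80 mm across, 10 mm thick, about 0.12 kg (80 to 170 g). Origin at the centre of its underside, z up. It starts lying flat on the deck towards one of the tray's two ends (+y or -y), its centre about 120 to 145 mm from the cell's centre. It slides with ordinary plastic friction and drops into the cell when its centre is within about 15 mm of the cell's centre; seated, its top stands 2 mm above the deck.
- puck_center (a point): Centre of the orange puck, half-way up (5 mm above its underside).
- pair_button (a joint): Travel of the blue spring button on the tray, in m: 0 released, 0.006 fully down. It is pressed straight down; fully down takes about 5 N, and it springs back.
- pair_button_top (a point): Centre of the top of the blue button (26 mm across), 84 mm to the tray's +x side of the cell's centre; its resting top stands 44 mm above the counter and the cap stands 10 mm proud of its grey housing.
- jar: Small amber glass jar with a wooden lid, 38 mm across, 55 mm high, standing loose on the deck towards the tray's other end, about 120 to 145 mm from the cell's centre. Origin at the centre of its underside. To be left alone.
- price_block: Clear acrylic price block, 55 x 90 x 18 mm, loose on the counter on the tray's -x side. Origin at the centre of its underside. To be left alone.
- clock: White square clock, 45 x 90 x 90 mm, loose on the counter to the robot's left. Origin at the centre of its underside. To be left alone.
- carton: Green carton with a gold band, 100 x 75 x 110 mm, loose on the counter to the robot's left. Origin at the centre of its underside. To be left alone.
- mug: White mug, 76 mm across, 90 mm high, loose on the counter to the robot's right. Origin at the centre of its underside. To be left alone.
- brush: Wooden hairbrush, bristles up, 190 mm long, 60 mm wide, 40 mm high, lying loose on the counter to the robot's right. To be left alone.
Things that resemble listed ones, but are neither listed nor needed, are in the scene too. There is more than one size of the puck; the job needs the smallest.

How it is judged:
On the way, in this order (a step that is already met when the one before it is completed fails the run):
1. the puck lies fully home in the round cell (horizontal distance between puck_center and cell below 0.006 m and z of puck_center in the frame of cell below -0.0015 m and angle between puck's own z axis and vertical below 0.04 rad), for 0.2 s.
2. the blue button is pressed fully down (value of joint pair_button above 0.0045 m), for 0.05 s.
3. the blue button is let go (value of joint pair_button below 0.0015 m), for 0.2 s.
At the end, for the whole second after the job is handed in: The puck lies level and at rest in the cell (centre within 6 mm of the cell's centre, sunk to the floor within 1.5 mm), and the button has been pressed (at least 4.5 of 6 mm) after that and is up again (all of step 1 and linear speed of puck below 0.02 m/s and value of joint pair_button below 0.0015 m); the robot touches nothing.
It fails at once if the puck is lifted (more than about 10 mm off the deck) (height (world z) of puck_center above 0.037 m).
It fails at once if the puck falls off the tray (height (world z) of puck_center below 0.013 m).
It fails at once if the puck is flicked (faster than 0.7 m/s) (linear speed of puck above 0.7 m/s).
It fails at once if the button is pressed before the puck is home (value of joint pair_button above 0.003 m and not (horizontal distance between puck_center and cell below 0.006 m and z of puck_center in the frame of cell below -0.0015 m and angle between puck's own z axis and vertical below 0.04 rad)).
It fails at once if the jar or any of the other goods is moved by more than 15 mm (distance of any of jar, price_block, clock, carton, mug, brush from where it was at the start of the episode above 0.015 m).
It also fails if it takes over 45 s, if anything falls off the work surface, if the arm or the gripper's body presses on something with over 40 N, if the wrist force passes 120 N, or if a joint passes its speed limit or range.

## Working session

There is one attempt and no reset: what is moved stays moved. The work goes in short steps, Python scripts to look and compute and a tool call to move; the robot and the scene stay as the last step left them, time stands still between calls to the robot, and variables do not carry over. Pictures are saved under pics/ and viewed, and the job is handed in when it is done.

Besides the shell and the picture viewer there is one more tool, called after ">>>" as a command line: name --argument value ..., lists and objects as JSON in quotes. step_arm: Moves the arm, as the interface text tells. Its arguments: {"type":"object","properties":{"commands":{"type":"array"},"fingers":{"type":"number"}},"required":["commands"]}

```bash
mkdir -p pics; ls; cat > h.py <<'E'
import numpy as np, cv2
from bench import robot
def snap(n,f):
    i=robot.camera_info(n); p,d=robot.snapshot(n); cv2.imwrite('pics/'+f,p[:,:,::-1]); np.savez('/tmp/'+f+'.npz',p=p,d=d,R=i['R'],t=i['t'],K=[i['fx'],i['fy'],i['cx'],i['cy']]); return p,d,i
def ray(i,u,v,z):
    R=np.array(i['R']);t=np.array(i['t']);c=-R.T@t
    r=R.T@np.array([(u-i['cx'])/i['fx'],(v-i['cy'])/i['fy'],1]); return c+r*(z-c[2])/r[2]
def load(f):
    q=np.load('/tmp/'+f+'.npz'); i=dict(R=q['R'],t=q['t']); i.update(zip(['fx','fy','cx','cy'],q['K'])); return q['p'],q['d'],i
E
python3 - <<'E'
from h import *
for n in('scene','side'):
    p,d,i=snap(n,n+'0.png'); print(n,-np.array(i['R']).T@i['t'])
print(robot.get_obs())
E
```

```text
pics
scene [ 1.23380758 -0.85354695  0.75810804]
side [0.16167764 0.79007531 1.11207146]
{'time': 0.1, 'joint_positions': array([-1.22610415e+00,  8.78798258e-02,  1.37208330e+00, -7.89181675e-06,
        1.68360607e+00, -1.03087470e-01]), 'qvel': array([ 0.00095481, -0.00150198, -0.0012767 , -0.00112518,  0.00104391,
       -0.00116443]), 'joint_torque': array([ 2.44826006e-03, -3.41252875e+01, -3.03301656e+01,  7.20739178e-02,
        3.04324622e-02, -8.98909389e-05]), 'tool_pos': array([ 0.23796868, -0.49532549,  0.21243196]), 'ee_rot': array([-1.57060073,  0.00196685, -1.12301737]), 'wrist_force': array([-0.2138014 , -0.10663536, -1.10685869]), 'wrist_torque': array([0.03074608, 0.00768662, 0.04658215]), 'width': 0.09418528994190431}
```

View pics/scene0.png

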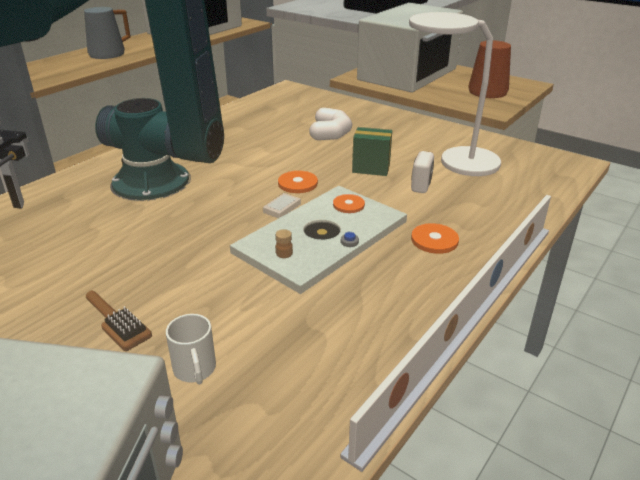

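View pics/side0.png

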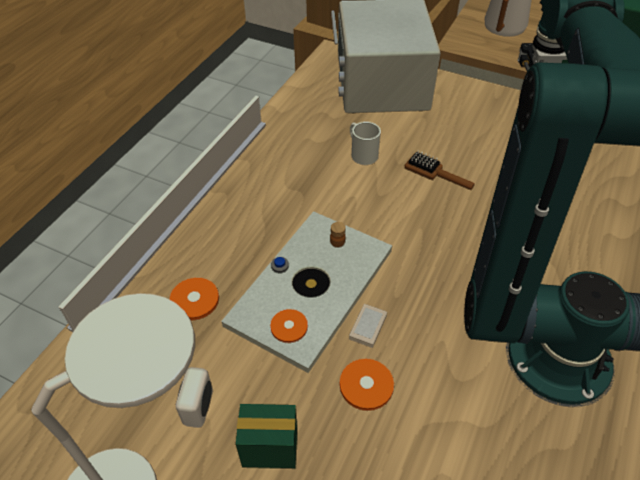

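Orange candidates: scene (298,181), (349,203), (435,238), which are side (367,384), (289,325), (194,298). Only (349,203) lies on the tray deck, and it looks the smallest. I'll measure all three and enlarge a crop to confirm.

```bash
python3 - <<'E'
from h import *
for f in('scene0.png','side0.png'):
    p,d,i=load(f); hsv=cv2.cvtColor(p,cv2.COLOR_RGB2HSV)
    m=cv2.inRange(hsv,(3,180,150),(15,255,255)); 
    cs,_=cv2.findContours(m,cv2.RETR_EXTERNAL,cv2.CHAIN_APPROX_NONE)
    print(f)
    for c in cs:
        if cv2.contourArea(c)<200: continue
        u,v=c[:,0].mean(0)
        for z in(.032,.012):
            P=np.array([ray(i,a,b,z)[:2] for a,b in c[:,0]]).astype(np.float32)
            e=cv2.fitEllipse(P); 
            print('orange',(u.round(),v.round()),z,np.round(e[0],4),np.round(e[1],4))
    for nm,lo,hi,z in(('white',(0,0,170),(179,90,255),.032),('blue',(105,120,40),(130,255,255),.044),('black',(0,0,0),(179,255,45),.014),('brass',(12,110,70),(30,255,255),.014)):
        m=cv2.inRange(hsv,lo,hi)
        n,l,s,ce=cv2.connectedComponentsWithStats(m)
        for k in range(1,n):
            P=ray(i,*ce[k],z)
            if .3<P[0]<.75 and abs(P[1])<.35 and 25<s[k,4]<1500: print(nm,ce[k].round(1),s[k,4],P.round(4))
p,d,i=load('side0.png'); c=cv2.resize(p[200:380,180:420],None,fx=3,fy=3,interpolation=cv2.INTER_CUBIC); cv2.imwrite('pics/crop0.png',c[:,:,::-1])
E
```

```text
scene0.png
orange (np.float64(435.0), np.float64(238.0)) 0.032 [0.7824 0.181 ] [0.1004 0.1108]
orange (np.float64(435.0), np.float64(238.0)) 0.012 [0.77   0.2095] [0.1032 0.1139]
orange (np.float64(348.0), np.float64(203.0)) 0.032 [0.5379 0.1908] [0.0705 0.073 ]
orange (np.float64(348.0), np.float64(203.0)) 0.012 [0.5187 0.2195] [0.0724 0.075 ]
orange (np.float64(297.0), np.float64(181.0)) 0.032 [0.3619 0.2059] [0.1002 0.1017]
orange (np.float64(297.0), np.float64(181.0)) 0.012 [0.3378 0.2351] [0.103  0.1045]
white [297.4 179. ] 36 [0.3576 0.2113 0.032 ]
white [281.1 202.5] 429 [0.4041 0.0887 0.032 ]
white [348.5 201.4] 26 [0.535  0.1951 0.032 ]
white [352.6 258.5] 28 [ 0.6814 -0.0014  0.032 ]
white [244.  261.4] 29 [ 0.5032 -0.1509  0.032 ]
blue [349.4 234.9] 39 [0.6338 0.055  0.044 ]
brass [297.4 179.9] 573 [0.339  0.2334 0.014 ]
brass [349.8 200.1] 187 [0.5167 0.2285 0.014 ]
brass [321.5 231.4] 50 [0.5476 0.0657 0.014 ]
brass [283.6 248.5] 207 [ 0.5221 -0.0429  0.014 ]
side0.png
orange (np.float64(366.0), np.float64(383.0)) 0.032 [0.3327 0.2458] [0.1037 0.1048]
orange (np.float64(
[... 255 characters left out ...]
.0), np.float64(296.0)) 0.032 [0.7551 0.219 ] [0.0943 0.107 ]
orange (np.float64(195.0), np.float64(296.0)) 0.012 [0.766  0.2085] [0.096 0.109]
white [273.9 274.9] 30 [0.6262 0.0924 0.032 ]
white [298.9 300.2] 44 [0.5432 0.1296 0.032 ]
white [339.1 308.5] 113 [0.4551 0.1108 0.032 ]
white [284.3 306.8] 34 [0.5637 0.1589 0.032 ]
white [367.8 324.2] 234 [0.3836 0.1204 0.032 ]
white [320.1 329.1] 418 [0.469  0.1757 0.032 ]
white [288.7 324. ] 56 [0.5344 0.1935 0.032 ]
white [366.4 382. ] 133 [0.333  0.2454 0.032 ]
blue [279.3 261.5] 88 [0.6287 0.0612 0.044 ]
black [310.7 282.3] 716 [0.5485 0.0626 0.014 ]
brass [310.7 282.9] 78 [0.5475 0.0642 0.014 ]
brass [288.5 324.6] 848 [0.5402 0.185  0.014 ]
```

View pics/crop0.png

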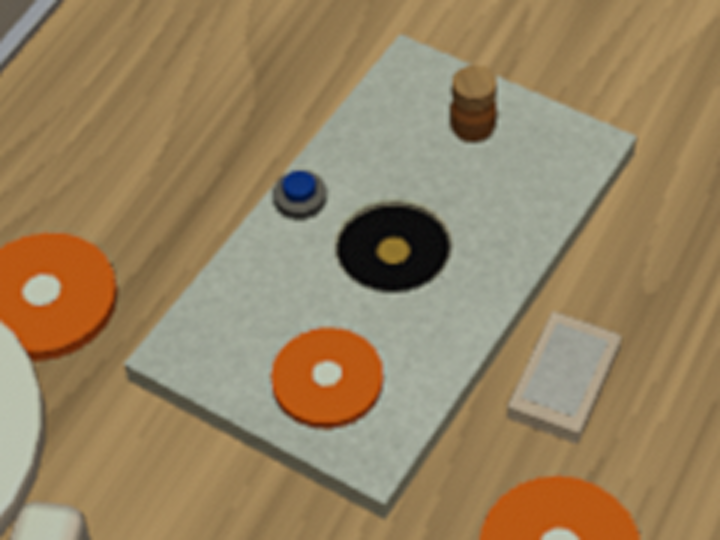

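The crop confirms it. The puck on the tray at side (289,325) measures about 78 mm, while the other two, at 104–110 mm, lie on the counter. The cell is at about (0.5475, 0.064), the puck at (0.535, 0.194) and the button at (0.631, 0.058). Next I'll check the carton and clock clearances and the tool orientation.

```bash
python3 - <<'E'
from h import *
from scipy.spatial.transform import Rotation as Ro
o=robot.get_obs(); R=Ro.from_euler('xyz',o['ee_rot']).as_matrix(); print(R.round(3))
p,d,i=load('side0.png')
R_=np.array(i['R']);t=np.array(i['t'])
def w(u,v):
    z=d[v,u]; c=np.array([(u-i['cx'])/i['fx']*z,(v-i['cy'])/i['fy']*z,z]); return R_.T@(c-t)
for nm,u,v in[('carton',240,410),('',295,410),('',240,432),('',295,432),('clock',190,375),('',207,375),('clockfront',190,418),('',194,390),('jarlid',338,227),('deck',300,350),('puck',300,325),('btn',280,261),('deckc',310,250)]: print(nm,w(u,v).round(3))
E
```

```text
[[ 0.433 -0.001  0.901]
 [-0.901  0.002  0.433]
 [-0.002 -1.     0.   ]]
carton [0.5   0.433 0.109]
 [0.412 0.391 0.11 ]
 [0.479 0.468 0.109]
 [0.399 0.417 0.085]
clock [0.629 0.407 0.089]
 [0.605 0.388 0.076]
clockfront [0.594 0.468 0.054]
 [0.605 0.429 0.088]
jarlid [ 0.543 -0.07   0.072]
deck [0.486 0.234 0.023]
puck [0.511 0.186 0.033]
btn [0.628 0.059 0.043]
deckc [ 0.591 -0.018  0.02 ]
```

>>> step_arm --commands '[{"xyz": [0.02,0.04,0],"twist": [0,0,7]},{"xyz": [0.04,0.08,0],"twist": [0,0,14]},{"xyz": [0.055,0.118,0],"twist": [0,0,21]},{"xyz": [0.07,0.155,0],"twist": [0,0,28]},{"xyz": [0.085,0.193,0],"twist": [0,0,35]},{"xyz": [0.1,0.232,0],"twist": [0,0,42]},{"xyz": [0.115,0.27,0],"twist": [0,0,49]},{"xyz": [0.13,0.308,0],"twist": [0,0,56]},{"xyz": [0.145,0.346,0],"twist": [0,0,63]},{"xyz": [0.16,0.384,0],"twist": [0,0,70]},{"xyz": [0.17,0.424,0],"twist": [0,0,70]},{"xyz": [0.185,0.463,0],"twist": [0,0,70]}]' --fingers 120

```text
time: 1.1
tool_pos: [0.4226, -0.0307, 0.2133]
ee_rot: [-1.571, 0.0, 0.099]
wrist_force: [0.7, -0.2, -0.1]
width: 0.0497
```

>>> step_arm --commands '[{"xyz": [0.014,0.038,0],"twist": [0,0,0]},{"xyz": [0.028,0.076,0],"twist": [0,0,0]},{"xyz": [0.042,0.114,0],"twist": [0,0,0]},{"xyz": [0.055,0.152,0],"twist": [0,0,0]},{"xyz": [0.068,0.19,0],"twist": [0,0,0]},{"xyz": [0.08,0.226,0],"twist": [0,0,0]},{"xyz": [0.093,0.262,0],"twist": [0,0,0]},{"xyz": [0.105,0.294,0],"twist": [0,0,0]},{"xyz": [0.105,0.294,0],"twist": [0,0,0]},{"xyz": [0.105,0.294,0],"twist": [0,0,0]}]'

```text
time: 1.93
tool_pos: [0.5277, 0.2623, 0.2118]
ee_rot: [-1.572, 0.003, 0.101]
wrist_force: [0.1, 0.5, -0.0]
width: 0.0499
```

```bash
python3 - <<'E'
from h import *
o=robot.get_obs(); print(o['tool_pos'],o['wrist_force'])
p,d,i=snap('wrist','w1.png'); print(-np.array(i['R']).T@i['t'])
hsv=cv2.cvtColor(p,cv2.COLOR_RGB2HSV)
for nm,lo,hi,z in(('orange',(3,180,100),(15,255,255),.032),('blue',(105,120,40),(130,255,255),.044),('black',(0,0,0),(179,255,45),.022)):
    m=cv2.inRange(hsv,lo,hi)
    cs,_=cv2.findContours(m,cv2.RETR_EXTERNAL,cv2.CHAIN_APPROX_NONE)
    for c in cs:
        if cv2.contourArea(c)<300: continue
        P=np.array([ray(i,a,b,z)[:2] for a,b in c[:,0]]).astype(np.float32)
        e=cv2.fitEllipse(P); print(nm,c[:,0].mean(0),np.round(e[0],4),np.round(e[1],4))
E
```

```text
[0.52769548 0.26234875 0.21176461] [ 0.07287819  0.53009109 -0.04443251]
[0.52144037 0.33109319 0.38242766]
orange [536.2238806  283.76119403] [0.7567 0.2233] [0.0904 0.1   ]
orange [ 86.86808511 240.38156028] [0.3219 0.2191] [0.0302 0.0688]
blue [394.78571429 424.95714286] [0.63   0.0612] [0.023  0.0297]
black [313.55555556 411.01111111] [0.5496 0.0505] [0.0402 0.0857]
black [514.56540084 380.70745429] [0.754  0.1087] [0.1617 0.2097]
black [264.61756683 438.19039825] [0.7393 0.1134] [0.2457 1.0821]
black [394.0297619  335.12202381] [ 0.4221 -0.0661] [0.2268 0.5591]
black [234.42936288 337.01385042] [ 0.776  -0.0957] [0.2546 0.7471]
black [242.55172414  32.15047022] [0.4524 0.4088] [0.0332 0.1347]
```

View pics/w1.png

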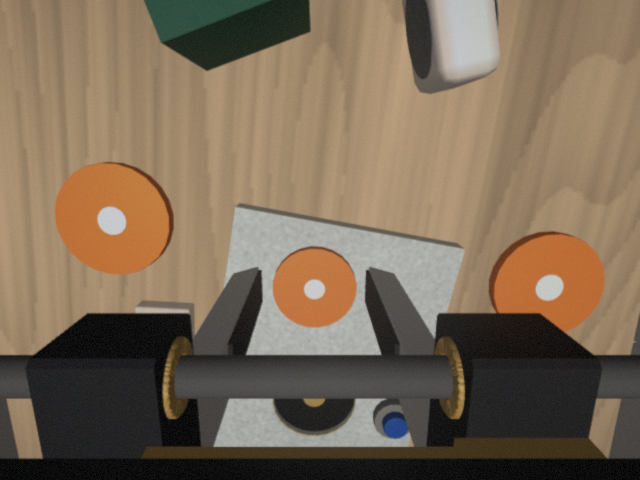

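The wrist view shows the puck at (315,288) between the finger images, the cell's brass dot at about (313,402) and the button at (395,425). The gripper is clear of the carton and clock. I'll measure these from this view.

```bash
python3 - <<'E'
from h import *
p,d,i=load('w1.png'); hsv=cv2.cvtColor(p,cv2.COLOR_RGB2HSV)
m=cv2.inRange(hsv,(3,120,100),(15,255,255)); m[:,:265]=0;m[:,365:]=0;m[345:]=0
c=max(cv2.findContours(m,cv2.RETR_EXTERNAL,cv2.CHAIN_APPROX_NONE)[0],key=cv2.contourArea)
P=np.array([ray(i,a,b,.032)[:2] for a,b in c[:,0]]).astype(np.float32);print(cv2.fitEllipse(P))
for u,v,z in((314.5,289,.032),(313.5,401,.014),(238,205,.022),(463,247,.022)):print(ray(i,u,v,z))
m=cv2.inRange(hsv[385:420,290:340],(12,60,60),(32,255,255)); print(cv2.connectedComponentsWithStats(m)[2:])
E
```

```text
((0.5351959466934204, 0.19401265680789948), (0.07746995985507965, 0.07931610196828842), 5.754884719848633)
[0.5358152  0.19276654 0.032     ]
[0.54855481 0.05818228 0.014     ]
[0.45753576 0.26382913 0.022     ]
[0.67167673 0.24534017 0.022     ]
(array([[   0,    0,   50,   35, 1580],
       [  12,   13,   24,    9,  170]], dtype=int32), array([[24.59620253, 17.05759494],
       [23.60588235, 16.46470588]]))
```

>>> step_arm --commands '[{"xyz": [0,0,-0.035],"twist": [0,0,0]},{"xyz": [0,0,-0.07],"twist": [0,0,0]},{"xyz": [0,0,-0.105],"twist": [0,0,0]},{"xyz": [0,0,-0.135],"twist": [0,0,0]},{"xyz": [0,0,-0.155],"twist": [0,0,0]},{"xyz": [0,0,-0.168],"twist": [0,0,0]},{"xyz": [0,0,-0.168],"twist": [0,0,0]},{"xyz": [0,0,-0.168],"twist": [0,0,0]}]'

```text
time: 2.65
tool_pos: [0.5282, 0.2602, 0.046]
ee_rot: [-1.571, -0.0, 0.097]
wrist_force: [-0.3, 0.5, -0.1]
width: 0.0496
```

```bash
python3 - <<'E'
from h import *
for _ in range(2):
  p,d,i=snap('side','s2.png'); o=robot.get_obs(); print(o['tool_pos'],o['ee_rot'],o['wrist_force'])
cv2.imwrite('pics/s2c.png',cv2.resize(p[180:380,180:440],None,fx=3,fy=3)[:,:,::-1])
E
```

```text
[0.52912531 0.26078515 0.04728848] [-1.57020353 -0.00271884  0.09781657] [-0.23350982 -0.74519086  0.4481602 ]
[0.52962477 0.26118778 0.04801094] [-1.5697555  -0.00417504  0.09807042] [-0.25058307 -0.0226494   0.47779929]
```

View pics/s2c.png

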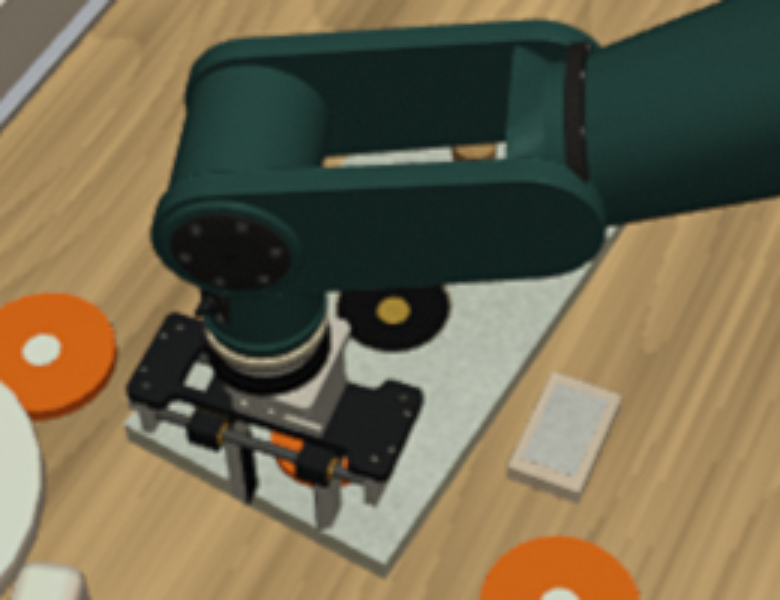

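Both fingers are behind the puck, straddling it, and over the deck. I'll lower to about 4 mm above the deck and push slowly.

>>> step_arm --commands '[{"xyz": [0,0,-0.006],"twist": [0,0,0]},{"xyz": [0,0,-0.012],"twist": [0,0,0]},{"xyz": [0,0,-0.012],"twist": [0,0,0]},{"xyz": [0.001,-0.01,-0.012],"twist": [0,0,0]},{"xyz": [0.002,-0.02,-0.012],"twist": [0,0,0]},{"xyz": [0.0025,-0.026,-0.012],"twist": [0,0,0]},{"xyz": [0.003,-0.032,-0.012],"twist": [0,0,0]},{"xyz": [0.0035,-0.037,-0.012],"twist": [0,0,0]},{"xyz": [0.004,-0.042,-0.012],"twist": [0,0,0]},{"xyz": [0.0047,-0.047,-0.012],"twist": [0,0,0]},{"xyz": [0.0047,-0.047,-0.012],"twist": [0,0,0]}]'

```text
time: 3.67
tool_pos: [0.533, 0.213, 0.0336]
ee_rot: [-1.571, -0.0, 0.098]
wrist_force: [0.8, -0.6, -0.5]
width: 0.0496
```

```bash
cat > look.py <<'E'
from h import *
import sys
f=sys.argv[1]; o=robot.get_obs(); print(o['time'],o['tool_pos'],o['wrist_force'])
p,d,i=snap('wrist',f+'w.png')
hsv=cv2.cvtColor(p,cv2.COLOR_RGB2HSV)
m=cv2.inRange(hsv,(3,120,80),(15,255,255)); m[:,:255]=0;m[:,375:]=0
c=max(cv2.findContours(m,cv2.RETR_EXTERNAL,cv2.CHAIN_APPROX_NONE)[0],key=cv2.contourArea)
P=np.array([ray(i,a,b,.032)[:2] for a,b in c[:,0]]).astype(np.float32);print(cv2.fitEllipse(P))
q,d2,i2=snap('side',f+'s.png')
cv2.imwrite('pics/'+f+'.png',np.hstack([cv2.resize(p,(400,300)),cv2.resize(q[180:390,180:460],(400,300))])[:,:,::-1])
E
python3 look.py a1
```

```text
3.6667 [0.53301961 0.21304074 0.03359697] [ 0.82702361 -0.57854837 -0.49733379]
((0.5353443622589111, 0.19595104455947876), (0.03863341733813286, 0.06383766978979111), 94.50888061523438)
```

View pics/a1.png

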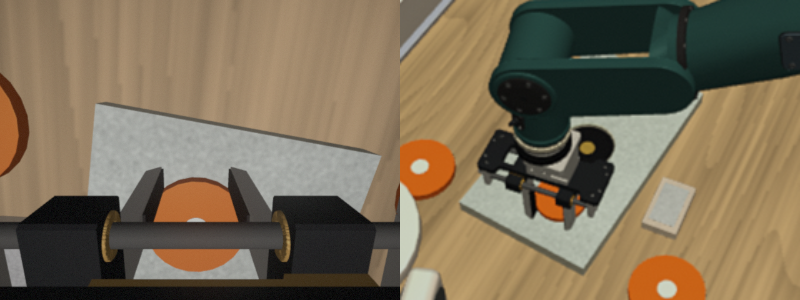

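The puck is centred between the fingertips and both fingers are in contact. I'll keep pushing and stop short of the cell to check alignment.

>>> step_arm --commands '[{"xyz": [0.0007,-0.007,0],"twist": [0,0,0]},{"xyz": [0.0014,-0.014,0],"twist": [0,0,0]},{"xyz": [0.0021,-0.021,0],"twist": [0,0,0]},{"xyz": [0.0028,-0.028,0],"twist": [0,0,0]},{"xyz": [0.0035,-0.035,0],"twist": [0,0,0]},{"xyz": [0.0042,-0.042,0],"twist": [0,0,0]},{"xyz": [0.005,-0.05,0],"twist": [0,0,0]},{"xyz": [0.0057,-0.057,0],"twist": [0,0,0]},{"xyz": [0.0064,-0.064,0],"twist": [0,0,0]},{"xyz": [0.0071,-0.071,0],"twist": [0,0,0]},{"xyz": [0.0078,-0.078,0],"twist": [0,0,0]},{"xyz": [0.0078,-0.078,0],"twist": [0,0,0]}]'

```text
time: 4.77
tool_pos: [0.5408, 0.1345, 0.0335]
ee_rot: [-1.572, -0.0, 0.097]
wrist_force: [0.2, 0.8, -0.0]
width: 0.0499
```

```bash
python3 look.py a2; python3 - <<'E'
from h import *
p,d,i=load('a2w.png'); hsv=cv2.cvtColor(p,cv2.COLOR_RGB2HSV)
m=cv2.inRange(hsv,(3,120,80),(15,255,255)); m[:,:255]=0;m[:,375:]=0
ys,xs=np.nonzero(m); v=ys.min(); u=xs[ys==v].mean(); print(u,v,ray(i,u,v,.032),ray(i,u,v,.024))
E
```

```text
4.7667 [0.5407792  0.13446716 0.03348745] [ 0.18710263  0.75212969 -0.01274592]
((0.5429667234420776, 0.11759086698293686), (0.03807317838072777, 0.06379721313714981), 94.65495300292969)
312.0 285 [0.54023198 0.1371208  0.032     ] [0.54050771 0.13405017 0.024     ]
```

View pics/a2.png

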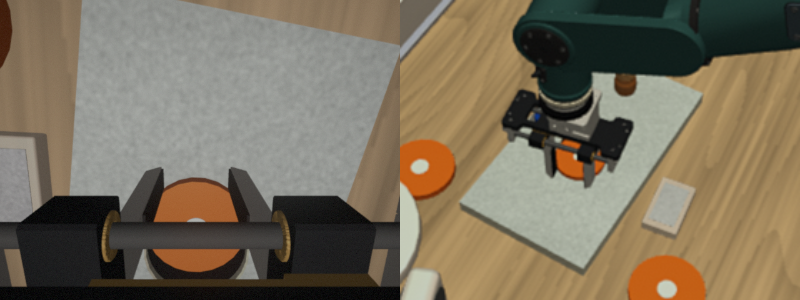

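>>> step_arm --commands '[{"xyz": [0.0004,-0.004,0],"twist": [0,0,0]},{"xyz": [0.0008,-0.008,0],"twist": [0,0,0]},{"xyz": [0.0013,-0.012,0],"twist": [0,0,0]},{"xyz": [0.0018,-0.016,0],"twist": [0,0,0]},{"xyz": [0.0023,-0.02,0],"twist": [0,0,0]},{"xyz": [0.0027,-0.024,0],"twist": [0,0,0]},{"xyz": [0.0032,-0.028,0],"twist": [0,0,0]},{"xyz": [0.0035,-0.031,0],"twist": [0,0,0]},{"xyz": [0.0037,-0.033,0],"twist": [0,0,0]},{"xyz": [0.0037,-0.033,0],"twist": [0,0,0]},{"xyz": [0.0037,-0.033,0],"twist": [0,0,0]}]'

```text
time: 5.78
tool_pos: [0.5442, 0.1028, 0.0334]
ee_rot: [-1.571, 0.0, 0.098]
wrist_force: [0.5, 0.7, -1.1]
width: 0.0497
```

```bash
python3 look.py a3; python3 - <<'E'
from h import *
p,d,i=load('a3w.png'); hsv=cv2.cvtColor(p,cv2.COLOR_RGB2HSV)
m=cv2.inRange(hsv,(3,120,80),(15,255,255)); m[:,:255]=0;m[:,375:]=0
ys,xs=np.nonzero(m); v=ys.min(); u=xs[ys==v].mean(); print(u,v,ray(i,u,v,.032),ray(i,u,v,.024))
E
```

```text
5.7833 [0.5442457  0.10280435 0.033394  ] [ 0.46562074  0.73994571 -1.12226838]
((0.5462228655815125, 0.08846314996480942), (0.043895818293094635, 0.06279205530881882), 94.35734558105469)
314.16 275 [0.54423281 0.11045823 0.032     ] [0.54453373 0.1076272  0.024     ]
```

View pics/a3.png

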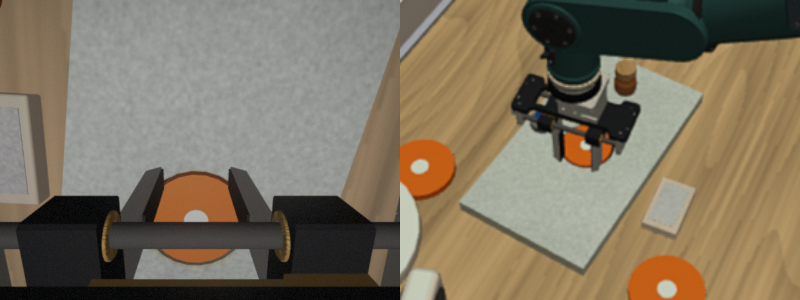

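The puck seems to have dropped: a thin dark ring shows around it in the wrist view and its side wall is hidden. I'll raise straight up and verify.

>>> step_arm --commands '[{"xyz": [0,0,0.02],"twist": [0,0,0]},{"xyz": [0,0,0.05],"twist": [0,0,0]},{"xyz": [0,0,0.08],"twist": [0,0,0]},{"xyz": [0,0.03,0.11],"twist": [0,0,0]},{"xyz": [0,0.06,0.12],"twist": [0,0,0]},{"xyz": [0,0.09,0.12],"twist": [0,0,0]},{"xyz": [0,0.12,0.12],"twist": [0,0,0]},{"xyz": [0,0.12,0.12],"twist": [0,0,0]},{"xyz": [0,0.12,0.12],"twist": [0,0,0]}]' --fingers 255

```text
time: 6.63
tool_pos: [0.5439, 0.2244, 0.1533]
ee_rot: [-1.571, 0.0, 0.102]
wrist_force: [0.4, -0.8, -0.7]
width: 0.0003
```

```bash
python3 - <<'E'
from h import *
o=robot.get_obs(); print(o['time'],o['tool_pos'],o['width'])
for n in('wrist','side','scene'):
    p,d,i=snap(n,'b_'+n+'.png'); hsv=cv2.cvtColor(p,cv2.COLOR_RGB2HSV)
    m=cv2.inRange(hsv,(3,120,80),(15,255,255)); R=np.array(i['R'])
    for c in cv2.findContours(m,cv2.RETR_EXTERNAL,cv2.CHAIN_APPROX_NONE)[0]:
        if cv2.contourArea(c)<200: continue
        P=np.array([ray(i,a,b,.024)[:2] for a,b in c[:,0]]).astype(np.float32);e=cv2.fitEllipse(P)
        mm=np.zeros_like(m);cv2.drawContours(mm,[c],-1,1,-1); mm=cv2.erode(mm,np.ones((5,5)))
        v,u=np.nonzero((mm>0)&(d>0)); z=d[v,u]; 
        W=(np.c_[(u-i['cx'])/i['fx']*z,(v-i['cy'])/i['fy']*z,z]-i['t'])@R
        A=np.linalg.lstsq(np.c_[W[:,:2],np.ones(len(W))],W[:,2],rcond=None)[0] if len(W)>20 else None
        print(n,c[:,0].mean(0),np.round(e[0],4),np.round(e[1],4),'z',np.median(W[:,2]),A)
    m=cv2.inRange(hsv,(105,120,40),(130,255,255)); k,l,s,ce=cv2.connectedComponentsWithStats(m)
    for q in range(1,k):
        if s[q,4]>30: print('blue',ce[q],s[q,4],ray(i,*ce[q],.044))
w=cv2.imread('pics/b_wrist.png'); q=cv2.imread('pics/b_side.png')
cv2.imwrite('pics/b.png',np.hstack([cv2.resize(w,(400,300)),cv2.resize(q[210:330,240:400],(400,300))]))
E
```

```text
6.6333 [0.5438929  0.22438064 0.15328436] 0.0002545058201348201
wrist [312.95412844 420.11009174] [0.562  0.0482] [0.0116 0.0506] z 0.023472376363457823 [ 0.04119898  0.01099384 -0.00025114]
wrist [576.92287234 263.60638298] [0.7556 0.2148] [0.1035 0.1104] z 0.01325694700890841 [ 0.01100478 -0.00233737  0.00520011]
wrist [ 57.71215881 182.8808933 ] [0.3495 0.2377] [0.1003 0.1077] z 0.013174353277320389 [-0.00652061 -0.00056424  0.01546428]
side [366.10526316 384.03947368] [0.3335 0.244 ] [0.1078 0.1129] z 0.012323356649771102 [-0.00121972  0.0018929   0.01225172]
side [195.50806452 296.74193548] [0.7568 0.2165] [0.0978 0.1192] z 0.012139765118192786 [-0.00229111  0.00521037  0.01286941]
side [317.73913043 284.63768116] [0.5264 0.0659] [0.036  0.0832] z 0.022677124996657798 [-0.03439092 -0.00604034  0.0409978 ]
scene [398.32       390.13333333] [ 0.9422 -0.2502] [0.015  0.0719] z 0.06044835762869376 [ 4.51312364  0.34972391 -4.15895186]
scene [127.04958678 336.46280992] [ 0.4585 -0.4238] [0.0713 0.1179] z 0.016329644639731866 [-0.03497958  0.00015447  0.03366158]
scene [ 99.76119403 303.74626866] [ 0.3653 -0.4168] [0.0223 0.1065] z 0.02120110125923691 [0.05482755 0.41479356 0.17342981]
scene [434.51724138 237.89655172] [0.7774 0.1905] [0.1087 0.1266] z 0.014424301174024323 [-0.00933055  0.01325924  0.01878856]
scene [321.75949367 229.05063291] [0.5504 0.063 ] [0.0791 0.0811] z 0.025088130015775333 [ 0.00603271 -0.00526437  0.02208635]
scene [297.28421053 181.29473684] [0.355  0.2142] [0.1093 0.13  ] z 0.014760722849828435 [-0.00756103  0.01282443  0.01428368]
scene [498.68309859  69.87323944] [0.3848 1.5188] [0.081  0.9973] z 0.10132256589388432 [-2.80471711  1.86526151 -0.76330968]
scene [478.05982906  68.7008547 ] [0.3527 1.3674] [0.0394 0.9396] z 0.07261140682745391 [ 2.27059634  3.8952724  -5.51833022]
blue [349.5 235. ] 38 [0.63408478 0.05498147 0.044     ]
```

View pics/b.png

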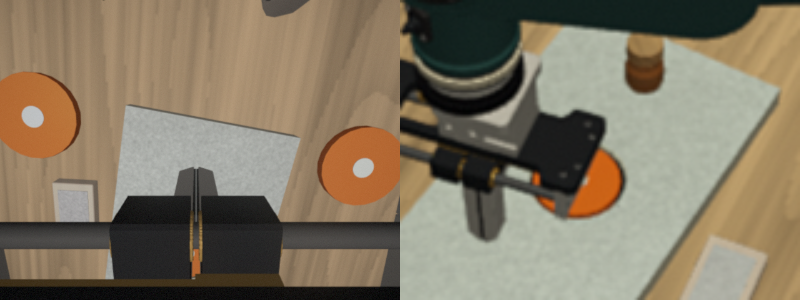

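Scene view: the puck is centred at (0.550, 0.063) with its top at z≈0.0235–0.025 m and about 0.4° of slope. On the deck the top was at 0.032–0.033, so it is seated. Next, the button at about (0.631, 0.058), with the fingers closed.

>>> step_arm --commands '[{"xyz": [0.015,-0.03,0],"twist": [0,0,0]},{"xyz": [0.03,-0.06,0],"twist": [0,0,0]},{"xyz": [0.048,-0.09,0],"twist": [0,0,0]},{"xyz": [0.065,-0.12,0],"twist": [0,0,0]},{"xyz": [0.08,-0.15,0],"twist": [0,0,0]},{"xyz": [0.087,-0.166,0],"twist": [0,0,0]},{"xyz": [0.087,-0.166,-0.03],"twist": [0,0,0]},{"xyz": [0.087,-0.166,-0.06],"twist": [0,0,0]},{"xyz": [0.087,-0.166,-0.08],"twist": [0,0,0]},{"xyz": [0.087,-0.166,-0.088],"twist": [0,0,0]},{"xyz": [0.087,-0.166,-0.088],"twist": [0,0,0]},{"xyz": [0.087,-0.166,-0.088],"twist": [0,0,0]}]'

```text
time: 7.78
tool_pos: [0.6315, 0.0564, 0.066]
ee_rot: [-1.571, -0.0, 0.098]
wrist_force: [0.1, -0.9, -0.1]
width: 0.0002
```

```bash
python3 - <<'E'
from h import *
p,d,i=snap('scene','c.png'); q,_,_=snap('side','cs.png'); o=robot.get_obs(); print(o['time'],o['tool_pos'],o['wrist_force'])
cv2.imwrite('pics/cc.png',np.hstack([cv2.resize(p[170:290,270:430],(400,300)),cv2.resize(q[200:350,220:420],(400,300))])[:,:,::-1])
E
```

```text
7.8833 [0.6326855  0.05685035 0.06790811] [ 0.23754283  0.72732311 -0.84176735]
```

View pics/cc.png

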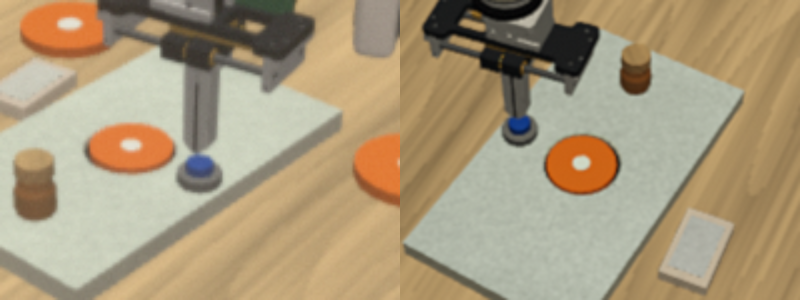

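The puck lies flush in the cell and the closed fingertips are right above the blue cap. Pressing now.

>>> step_arm --commands '[{"xyz": [0,0,-0.008],"twist": [0,0,0]},{"xyz": [0,0,-0.012],"twist": [0,0,0]},{"xyz": [0,0,-0.015],"twist": [0,0,0]},{"xyz": [0,0,-0.018],"twist": [0,0,0]},{"xyz": [0,0,-0.02],"twist": [0,0,0]},{"xyz": [0,0,-0.0205],"twist": [0,0,0]},{"xyz": [0,0,-0.0205],"twist": [0,0,0]},{"xyz": [0,0,-0.0205],"twist": [0,0,0]}]'

```text
time: 8.55
tool_pos: [0.6316, 0.0572, 0.0463]
ee_rot: [-1.571, -0.001, 0.099]
wrist_force: [-1.2, 1.2, 5.4]
width: 0.0007
```

>>> step_arm --commands '[{"xyz": [0,0,-0.001],"twist": [0,0,0]},{"xyz": [0,0,-0.0015],"twist": [0,0,0]},{"xyz": [0,0,-0.0015],"twist": [0,0,0]}]'

```text
time: 8.8
tool_pos: [0.6317, 0.0572, 0.0462]
ee_rot: [-1.571, -0.002, 0.099]
wrist_force: [-4.7, 0.1, 8.9]
width: 0.0003
```

The force rose to 8.9 N with no further travel, so the button is on its stop. Releasing.

>>> step_arm --commands '[{"xyz": [0,0,0.004],"twist": [0,0,0]},{"xyz": [0,0,0.01],"twist": [0,0,0]},{"xyz": [0,0,0.03],"twist": [0,0,0]},{"xyz": [0,0,0.06],"twist": [0,0,0]},{"xyz": [0,0,0.09],"twist": [0,0,0]},{"xyz": [0,0.03,0.12],"twist": [0,0,0]},{"xyz": [0,0.06,0.15],"twist": [0,0,0]},{"xyz": [0,0.09,0.17],"twist": [0,0,0]},{"xyz": [0,0.12,0.18],"twist": [0,0,0]},{"xyz": [0,0.12,0.18],"twist": [0,0,0]},{"xyz": [0,0.12,0.18],"twist": [0,0,0]}]'

```text
time: 9.72
tool_pos: [0.6313, 0.1787, 0.2239]
ee_rot: [-1.571, -0.001, 0.102]
wrist_force: [-1.3, -0.7, -0.2]
width: 0.0004
```

```bash
python3 - <<'E'
from h import *
p,d,i=snap('scene','e.png'); q,_,_=snap('side','es.png'); o=robot.get_obs(); print(o['time'],o['tool_pos'],o['wrist_force'])
R=np.array(i['R'])
for u,v in((349,234),(349,235),(322,225),(322,235),(310,229),(334,229)):
    z=d[v,u]; print(u,v,(R.T@(np.array([(u-i['cx'])/i['fx']*z,(v-i['cy'])/i['fy']*z,z])-i['t'])).round(4))
a,_,_=load('scene0.png'); print('diff jar/others px', [int(cv2.absdiff(a,p)[y0:y1,x0:x1].mean()*10)/10 for x0,x1,y0,y1 in((270,298,225,262),(260,303,190,218),(350,395,125,178),(410,436,148,194),(160,220,310,385),(80,155,285,350))])
cv2.imwrite('pics/ee.png',np.hstack([cv2.resize(p[120:300,220:460],(400,300)),cv2.resize(q[200:350,220:420],(400,300))])[:,:,::-1])
E
```

```text
9.8167 [0.63086865 0.17648098 0.2219901 ] [0.15314701 0.19723315 0.23347723]
349 234 [0.6317 0.0564 0.045 ]
349 235 [0.6342 0.0527 0.0452]
322 225 [0.5436 0.0729 0.0268]
322 235 [0.5665 0.0424 0.0237]
310 229 [0.528  0.0468 0.0229]
334 229 [0.5739 0.0794 0.0241]
diff jar/others px [2.0, 1.9, 5.8, 2.0, 2.0, 2.1]
```

View pics/ee.png

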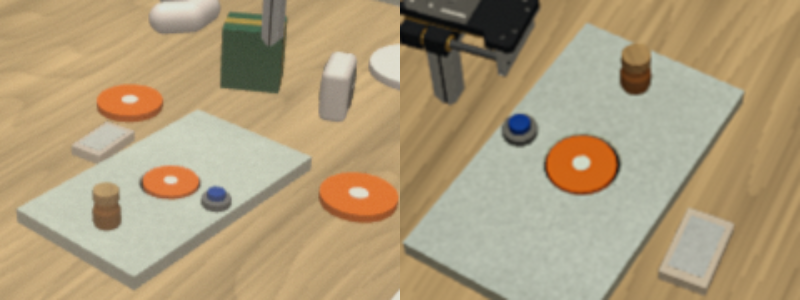

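The puck is seated and level. The button is back up, with its top at z≈0.045. The goods haven't moved: the only image change near one is a finger in front of the carton. Handing in.

```bash
python3 -c "
from bench import robot
print(robot.close_job())"
```

```text
the job is handed in; nothing more can be done
None
```

The orange puck is seated in the cell, the blue button was pressed and let go after that, and the job is handed in. It took about 9.8 s of the 45 s allowed.

**What I did:** I pushed the smallest puck (about 78 mm as measured) across the deck with two half-open fingertips until it dropped into the cell. I then closed the fingers and pressed the button until its travel stopped while the force rose to 8.9 N. Finally I released it and backed clear.

**Last checks:**
- **Puck:** its top is at about 24 mm, against 32–33 mm on the deck. Its centre is within about 3 mm of the cell's centre by the scene camera. A plane fitted to the depth readings, taken before the press, showed it level to about 0.5°.
- **Button:** its top is back at about 45 mm.
- **Other goods:** the jar, price block, clock, mug and brush look unmoved. A finger in front of the carton raised that image difference, but the carton looks in place too.
- **Disagreement:** the cameras differed by up to about 8 mm on positions, so I took a consensus of the views and the tray's geometry.

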